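Tip the core tray into the hopper of the same stone

ROBOT

A 7-joint arm with a two-finger parallel gripper is mounted at the origin on the work surface. World frame = base frame: x ahead of the robot, y to its left, z up, the work surface at z = 0. Lengths are in m, angles in rad, forces in N, time in s.
With the tool pointing down it reaches from about 0.4 to 0.875 m from the base axis. Payload 4.4 kg.
Tool frame: the origin (TCP) lies between the finger pads; the fingertips stand 19 mm ahead of it and the grasp point (between the pads) is the TCP; z points along the fingers, y is the line along which they close (so a half turn about z gives the same grasp; the last joint's range is limited). The gripper opens to 85 mm and grips with 20 to 120 N. Pads are 22 mm wide; open, the fingers measure 114 mm over their backs; the gripper's body (76 mm by 85 mm) begins 54 mm behind the grasp point. The pads swing forward as they close: fully open they stand 13 mm farther back than shut.
Start: joints at [-1.245, 0.628, 0.038, 1.517, -0.027, 0.996, -0.02], TCP at [0.248, 0.601, 0.25] pointing down, gripper open.
Joint ranges: [-3.06, 3.06], [-0.37, 2.12], [-1.25, 1.32], [0.18, 2.47], [-1.1, 4.24], [0.23, 1.98], [-2.94, 2.94]. Speed limits (rad/s): [2.57, 2.57, 3.14, 3.14, 3.14, 3.14, 3.14].

INTERFACE

Orientations are given as [roll, pitch, yaw] about the fixed x, y, z axes, in that order (R = Rz(yaw) Ry(pitch) Rx(roll)).
In Python, from plant import monitor, vision, bot, spot_in gives the robot as it stands.
- The arm moves only by the shell command python3 -m handwheel 'ROWS' [OPENING] [FORCE]. ROWS is a JSON object of lists of equal length, an entry for each row: "delta_pos": the shift along the tool's x, y, z in mm, a list of three; "twist": the turn about the tool's z in degrees. A call has 1 to 20 rows; each row shifts and turns the commanded pose from where the row before left it, along the tool's axes as they then stand; what a row does not reach is not made up. A row lasts 1/10 s, in which the tool goes at most 50 mm and 8.59 degrees, less where a joint would pass 70% of its speed; a pose out of reach is approached as far as the arm can. A call is refused whole if a number of a shift passes 50 or a number of a turn 8.59, either way. A call with a gripper value outside its range is refused whole. OPENING is the opening, from 0 (shut) to 1 (fully open), set as the call begins (- or left out, the last holds). The fingers move at their own pace and stop on an object; FORCE is the grip in N (left out, the last holds). Time passes only in rows, so rows that do not move let the fingers close. It gives the time, the measured TCP pose, the force, the opening and the grip force at its end, in the units of the state.
- monitor.get_state(): the state, without advancing time (a new reading comes with each control period).
- vision.snapshot(name): name is "scene" or "top"; returns (picture, depth): 480x640x3 uint8, red, green, blue; 480x640 float32, m along the optical axis (not along the pixel's ray), 0 where there is no reading.
- vision.camera_info(name): a dict with "camera_matrix" (3x3 intrinsics, pixels), "world_to_cam" (4x4, takes a point from world to camera coordinates). Camera axes: x right, y up, looking along -z (the intrinsics and any distortion apply to the point x, -y, -z); pixel columns grow to the right and rows downward; lengths in m; the calibration is good to about 2 mm. A picture is of the moment at which its call begins. camera_info takes no time and is no camera call.
- bot.hand_in(): hands the job in; it is judged then, once.
Trained networks look in the newest picture that a camera, given by its name, has taken for a name from the list of things; names that differ only in an ending like _2 or _b are one class to them, and where a whole thing is asked for, a point or a joint stands for the part that bears it (a point fixed in the world has none). Each returns a list of dicts, best first, with "p" (0 to 1); they miss things now and then, are a little off and sometimes report something else, mostly with a low value. They report only what shows in the picture. A call takes as long as a camera call.
- spot_in(query, camera): "box" ([left, top, right, bottom] in pixels, round what is visible of it).
The state is a dict: "time_s": time; "joint_pos": joint angles; "dq": joint speeds; "effort": joint torques, N m; "tool_pos": TCP position; "tcp_rot": TCP orientation; "wrist_force": force on the tool from outside, world axes, zero at the start; "moment": the same for the moment, N m; "gripper_width": finger opening in m; "gripper_force": force on a finger pad.
Only numpy, scipy, OpenCV 4.12 (cv2) and the standard library are available. Lean on these libraries where they do the work, as an engineer would, in place of code of your own. Each camera call takes 0.05 s, during which the arm holds its last target. There are 200 camera calls.

TASK

Two feed hoppers stand on the lab bench, each already holding one stone core: one grey, one red. Carry the tray with the three grey cores by its yellow bar to the hopper that already holds the grey core, tip all three in without spilling any elsewhere, and gently set the empty tray back down, upright, in the middle of the green mat it came from. The red core must stay alone in its hopper, and the two bottles and the steel cup must stay where they are.

Things in the scene. Friction and masses are not known exactly. Their poses are not given: they have to be found in the camera images.
- tray: dark steel tray, 120 mm (x) by 74 mm (y), floor 4 mm thick, 0.3 kg empty; origin at the centre of its underside, z up. 4 mm side walls and back wall (+x end) reach 30 mm; the front (-x end) is open but for a lip 3 mm above the floor: tipped front-down, the first core rolls over it at about 13 degrees, the last by 40. Three grey cores lie across it, along its y, tops 38 mm above its underside.
- tray_bar (a point): centre of the tray's yellow carrying bar, over the tray's centre: 16 mm thick along the tray's x, 22 mm high, 66 mm long along y between two upright cheeks (24 mm wide in x, 74 mm over their outsides, up to 84 mm). The bar spans 62 to 84 mm above the tray's underside, this point 73 mm above it. Tray's axes.
- tray_lip (a point): middle of the tray's open front edge at the level of its floor: 60 mm along -x from the tray's centre and 4 mm above its underside. Tray's axes.
- mat: green flat mat, 180 mm (its x) by 130 mm (its y), 4 mm thick, fixed to the bench; origin at the centre of its underside at bench height, z up
- core1: grey stone drill core, a plain cylinder 34 mm in diameter and 60 mm long, about 0.14 kg; origin at its centre, its y axis along the cylinder (it may have rolled about that axis). In the tray, nearest the lip.
- core2: grey stone drill core, a plain cylinder 34 mm in diameter and 60 mm long, about 0.14 kg; origin at its centre, its y axis along the cylinder (it may have rolled about that axis). In the tray, the middle one.
- core3: grey stone drill core, a plain cylinder 34 mm in diameter and 60 mm long, about 0.14 kg; origin at its centre, its y axis along the cylinder (it may have rolled about that axis). In the tray, nearest the back wall.
- ref_grey: grey stone drill core, a plain cylinder 34 mm in diameter and 60 mm long, about 0.14 kg; origin at its centre, its y axis along the cylinder (it may have rolled about that axis). Lies in one of the two hoppers: which one changes from start to start.
- ref_red: brick-red stone drill core, a plain cylinder 34 mm in diameter and 60 mm long, about 0.14 kg; origin at its centre, its y axis along the cylinder (it may have rolled about that axis). Lies in the other hopper.
- hopper_left: open round feed hopper, cream, fixed, on a cream base 200 x 190 x 35 mm; funnel rim 140 mm above the bench, inner radius 93 mm at the rim, narrowing to 67 mm at the inner floor, 40 mm above the bench. Origin on its axis at bench height, z up. Holds one core at the start, grey or red. The hopper on the robot's left (+y).
- hopper_right: open round feed hopper, cream, fixed, on a cream base 200 x 190 x 35 mm; funnel rim 140 mm above the bench, inner radius 93 mm at the rim, narrowing to 67 mm at the inner floor, 40 mm above the bench. Origin on its axis at bench height, z up. Holds one core at the start, grey or red. The hopper on the robot's right (-y).
- bottle_green: white plastic jar with a green cap, 64 mm wide, 120 mm high, beyond the mat, that must be left where it stands; origin at the centre of its foot
- bottle_red: white plastic bottle with a red cap, 60 mm wide, 140 mm high, beyond the mat, that must be left where it stands; origin at the centre of its foot
- cup: open steel cup, 76 mm wide at the rim, 85 mm high, beyond the mat, that must be left where it stands; origin at the centre of its foot

How it is judged:
By the outcome, as a careful person would: the job done as asked, in the order asked, and still so for the second after the job is handed in, with the robot touching nothing.
It also fails if it takes over 59 s, if anything falls off the work surface, if the arm or the gripper's body presses on something with over 40 N, if the wrist force passes 120 N, or if a joint passes its speed limit or range.

## Working session

There is one attempt and no reset: what is moved stays moved. The work goes in short steps, Python scripts to look and compute and a shell command to move; the robot and the scene stay as the last step left them, time stands still between calls to the robot, and variables do not carry over. Pictures are saved under pics/ and viewed, at most 10 in all, crops included, and the job is handed in when it is done.

```bash
ls; mkdir -p pics; cat > h.py <<'E'
import numpy as np, cv2
from plant import monitor, vision, bot, spot_in
def snap(cam,name=None):
    im,d=vision.snapshot(cam)
    if name: cv2.imwrite('pics/'+name,cv2.cvtColor(im,cv2.COLOR_RGB2BGR))
    return im,d
def cloud(cam,d):
    ci=vision.camera_info(cam);K=np.array(ci['camera_matrix']);T=np.linalg.inv(np.array(ci['world_to_cam']))
    v,u=np.mgrid[:480,:640]
    P=np.stack([(u-K[0,2])/K[0,0]*d,-(v-K[1,2])/K[1,1]*d,-d],-1)
    return P@T[:3,:3].T+T[:3,3]
E
python3 - <<'E'
from h import *
print(monitor.get_state())
for c in ('top','scene'):
    im,d=snap(c,c+'0.png'); print(vision.camera_info(c)); P=cloud(c,d); np.save(c+'.npy',P)
    for q in ['tray','tray_bar','mat','ref_grey','ref_red','hopper_left','hopper_right','cup','bottle_red','bottle_green']:
        for r in spot_in(q,c)[:2]:
            b=np.array(r['box']); u,v=int((b[0]+b[2])/2),int((b[1]+b[3])/2)
            print(c,q,round(r['p'],2),b.round(0),P[v,u].round(3),d[v,u])
E
```

```text
pics
{'time_s': 0.0, 'joint_pos': array([-1.24483985,  0.62934997,  0.03841254,  1.51839972, -0.02700006,
        0.99629757, -0.02001308]), 'dq': array([-0.00052208, -0.00090327,  0.00048214,  0.00198194,  0.00058495,
       -0.00032939, -0.0010614 ]), 'effort': array([-4.25299513e-04, -5.63410413e+01,  1.22638777e+00, -1.93446350e+01,
        1.11090794e-02,  1.03293755e-02,  6.39517282e-06]), 'tool_pos': array([0.24790434, 0.60021245, 0.24937588]), 'tcp_rot': array([-3.13965511e+00,  9.18817719e-06,  2.74984615e+00]), 'wrist_force': array([-1.15191251, -0.36852657,  0.55439608]), 'moment': array([-0.02183153, -0.01440105, -0.0177059 ]), 'gripper_force': 0.0, 'gripper_width': 0.0855703507429378}
{'camera_matrix': array([[617.98232039,   0.        , 329.35707066],
       [  0.        , 617.98232039, 228.35128214],
       [  0.        ,   0.        ,   1.        ]]), 'world_to_cam': array([[ 0.02458922, -0.99961453,  0.01289002, -0.00987157],
       [ 0.98253882,  0.02654385,  0.18415452, -0.62842751],
       [-0.18442569,  0.00813673,  0.98281278, -1.04400998],
       [ 0.        , 
[... 1516 characters left out ...]
[ 0.587 -0.029  0.039] 0.859786
scene ref_grey 0.71 [301. 292. 346. 352.] [0.716 0.016 0.007] 0.79849476
scene ref_grey 0.66 [440. 185. 455. 203.] [0.475 0.323 0.075] 0.9527356
scene ref_red 0.68 [130. 234. 158. 249.] [ 0.538 -0.296  0.075] 0.8362891
scene hopper_left 0.7 [387. 149. 505. 265.] [0.574 0.27  0.127] 0.8410951
scene hopper_right 0.71 [ 84. 179. 210. 311.] [ 0.542 -0.291  0.068] 0.8389446
scene hopper_right 0.65 [357. 262. 403. 333.] [0.743 0.101 0.095] 0.7263645
scene cup 0.74 [300. 288. 344. 352.] [0.716 0.013 0.011] 0.79502565
scene bottle_red 0.55 [233. 295. 272. 363.] [ 0.777 -0.106  0.097] 0.6775838
scene bottle_green 0.76 [358. 262. 403. 330.] [0.743 0.103 0.097] 0.7260375
```

View pics/top0.png

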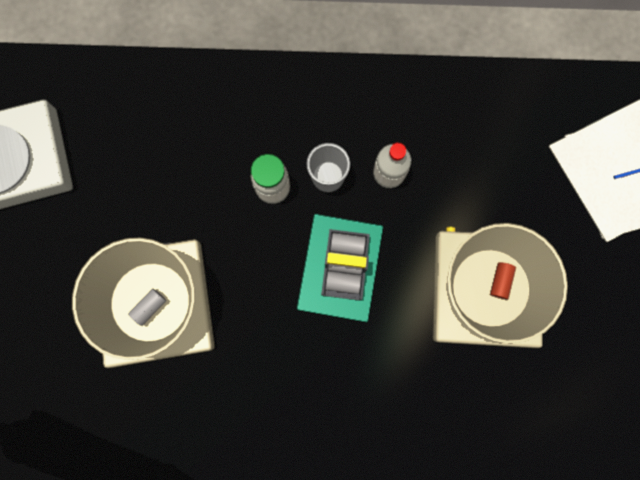

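```bash
python3 - <<'E'
import numpy as np, cv2
im=cv2.imread('pics/top0.png');hsv=cv2.cvtColor(im,cv2.COLOR_BGR2HSV);P=np.load('top.npy')
v,u=np.mgrid[:480,:640]
roi=(u>285)&(u<395)&(v>205)&(v<330)
H,S,V=[hsv[...,i] for i in range(3)]
# mat
def rect(m,n):
    q=P[m][:,:2].astype(np.float32); print(n,len(q),np.median(P[m][:,2]).round(3),cv2.minAreaRect(q*1000))
g=roi&(H>40)&(H<90)&(S>80)&(abs(P[...,2]-.004)<.008); rect(g,'mat')
y=roi&(H>18)&(H<38)&(S>100)&(P[...,2]>.06); rect(y,'bar')
rect(roi&(P[...,2]>.015)&(P[...,2]<.1),'tray all')
rect(roi&(P[...,2]>.07)&(P[...,2]<.1),'bar+cheeks')
rect(roi&(abs(P[...,2]-.03)<.004),'walls')
for a in [(60,220),(430,570)]:
    m=(u>a[0])&(u<a[1])&(v>215)&(v<370)&(abs(P[...,2]-.14)<.008)
    q=(P[m][:,:2]*1000).astype(np.float32)
    A=np.c_[2*q,np.ones(len(q))]; x=np.linalg.lstsq(A,(q**2).sum(1),rcond=None)[0]; print('rim',len(q),x[:2],np.sqrt(x[2]+x[0]**2+x[1]**2),cv2.minEnclosingCircle(q))
E
```

```text
mat 4456 0.004 ((556.8706665039062, -12.4505615234375), (139.2244873046875, 209.14944458007812), 81.5891342163086)
bar 429 0.088 ((501.6227111816406, -21.496200561523438), (67.77951049804688, 155.60670471191406), 87.8354721069336)
tray all 2372 0.039 ((569.1401977539062, -24.273113250732422), (73.99235534667969, 120.5460205078125), 84.35851287841797)
bar+cheeks 478 0.088 ((568.55859375, -24.292381286621094), (73.86405181884766, 23.143104553222656), 84.6157455444336)
walls 434 0.032 ((569.4173583984375, -24.26848602294922), (74.0091781616211, 119.97518920898438), 84.41162872314453)
rim 1676 [491.04282581 318.80183583] 93.78477857260258 ((491.2646179199219, 319.80853271484375), 97.82177734375)
rim 1561 [ 531.7382787  -283.98006337] 93.86572273222254 ((532.0196533203125, -284.9727783203125), 97.83712005615234)
```

```bash
python3 - <<'E'
import cv2
im=cv2.imread('pics/top0.png')[200:335,280:400];a=cv2.resize(im,None,fx=4,fy=4,interpolation=cv2.INTER_CUBIC)
cv2.imwrite('pics/crop0.png',a)
E
```

```text
(no output)
```

View pics/crop0.png

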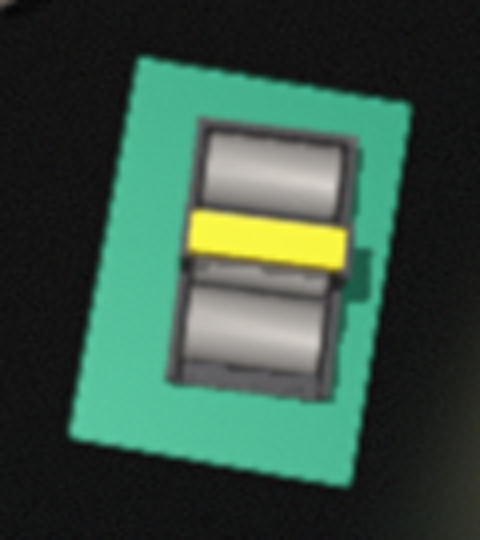

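The top view shows the grey core in the left hopper (about 147,307) and the red one in the right hopper (503,281). The tray, with its bar at (347,260), stands on the mat, its long axis nearly along world x. Next I find which end is open and the mat's centre.

```bash
python3 - <<'E'
import numpy as np, cv2
im=cv2.imread('pics/top0.png');hsv=cv2.cvtColor(im,cv2.COLOR_BGR2HSV);P=np.load('top.npy')
H,S,V=[hsv[...,i].astype(int) for i in range(3)]
v,u=np.mgrid[:480,:640]
m=((u>285)&(u<395)&(v>205)&(v<330)&(H>60)&(H<95)&(S>80)).astype(np.uint8)
m=cv2.morphologyEx(m,cv2.MORPH_OPEN,np.ones((3,3)))
c=cv2.convexHull(max(cv2.findContours(m,0,2)[0],key=cv2.contourArea))
import sys; sys.path.insert(0,'.')
from h import vision
ci=vision.camera_info('top');K=ci['camera_matrix'];T=np.linalg.inv(ci['world_to_cam'])
r=np.stack([(c[:,0,0]-K[0,2])/K[0,0],-(c[:,0,1]-K[1,2])/K[1,1],-np.ones(len(c))],-1)@T[:3,:3].T
Q=T[:3,3]+r*((.004-T[2,3])/r[:,2])[:,None]
print('mat',cv2.minAreaRect((Q[:,:2]*1000).astype(np.float32)))
a=np.radians(-5.5); R=np.array([[np.cos(a),np.sin(a)],[-np.sin(a),np.cos(a)]])
q=(P[...,:2]-[.569,-.0243])@R.T*1000
for lo in range(-66,66,4):
    k=(abs(q[...,1])<20)&(q[...,0]>=lo)&(q[...,0]<lo+4); print(lo,(np.median(P[k][:,2])*1000).round(0),k.sum(),end=' | ')
E
```

```text
mat ((567.2590942382812, -15.506973266601562), (135.50454711914062, 185.62930297851562), 81.60875701904297)
-66 5.0 49 | -62 8.0 55 | -58 10.0 46 | -54 8.0 46 | -50 31.0 79 | -46 38.0 53 | -42 40.0 54 | -38 42.0 53 | -34 42.0 48 | -30 42.0 50 | -26 40.0 42 | -22 36.0 45 | -18 28.0 22 | -14 32.0 79 | -10 70.0 117 | -6 88.0 70 | -2 89.0 55 | 2 88.0 56 | 6 89.0 25 | 10 nan 0 | 14 34.0 18 | 18 29.0 29 | 22 32.0 77 | 26 39.0 54 | 30 40.0 55 | 34 41.0 46 | 38 42.0 46 | 42 40.0 47 | 46 39.0 39 | 50 33.0 35 | 54 31.0 55 | 58 33.0 25 | 62 7.0 5 |
  return _methods._mean(a, axis=axis, dtype=dtype,
  ret = ret.dtype.type(ret / rcount)
```

The open lip faces the robot (-x), the tray's yaw is about -5.5°, and the bar is at (0.569, -0.024, 0.077). The moves can only yaw the tool. So I'll pinch the cheeks at the ends of the bar, with the pads along tray y, and let the tray pivot there by pressing its rear underside on the grey hopper's rim.

```bash
cat > g.py <<'E'
import sys
from h import *
from scipy.spatial.transform import Rotation as R
def to(x,y,z,yaw=None):
    s=monitor.get_state();p=s['tool_pos'];r=R.from_euler('xyz',s['tcp_rot'])
    print('t',round(s['time_s'],2),'tcp',p.round(4),'rpy',np.degrees(s['tcp_rot']).round(1),'F',s['wrist_force'].round(1),'w',round(s['gripper_width'],4),'gf',round(s['gripper_force'],1))
    print('delta mm',(r.inv().apply(np.array([x,y,z])-p)*1000).round(1), 'twist' , None if yaw is None else -(yaw-np.degrees(s['tcp_rot'][2])))
if __name__=='__main__': to(*map(float,sys.argv[1:]))
E
python3 -m handwheel '{"delta_pos":[[0,0,0],[0,0,0],[-23.7,-36.9,0],[-23.7,-36.9,0],[-23.7,-36.9,0],[-23.7,-36.9,0],[-23.7,-36.9,0],[-23.7,-36.9,0],[-23.7,-36.9,0],[-23.7,-36.9,0],[-23.7,-36.9,0],[-23.7,-36.9,0],[-23.7,-36.9,0],[-23.7,-36.9,0],[-23.7,-36.9,0],[-23.7,-36.9,0],[-23.7,-36.9,0],[-23.7,-36.9,0],[0,0,0],[0,0,0]],"twist":[-8.5,-8.5,0,0,0,0,0,0,0,0,0,0,0,0,0,0,0,0,0,0]}' 1 40
python3 g.py 0.569 -0.0243 0.077 174.5
python3 - <<'E'
from h import *
print(vision.camera_info('top')['world_to_cam'][:3,3])
im,d=snap('scene','s1.png')
E
```

```text
time_s: 3.1
tool_pos: [0.5697, -0.0242, 0.2501]
tcp_rot: [3.142, -0.0, 3.044]
wrist_force: [-0.2, -0.7, -0.2]
gripper_width: 0.0856
gripper_force: 0.0
t 3.1 tcp [ 0.5697 -0.0242  0.2501] rpy [180.   -0.  174.4] F [-0.2 -0.7 -0.2] w 0.0856 gf 0.0
delta mm [  0.6  -0.2 173.1] twist -0.11470825159608466
[-0.00987157 -0.62842751 -1.04400998]
```

View pics/s1.png

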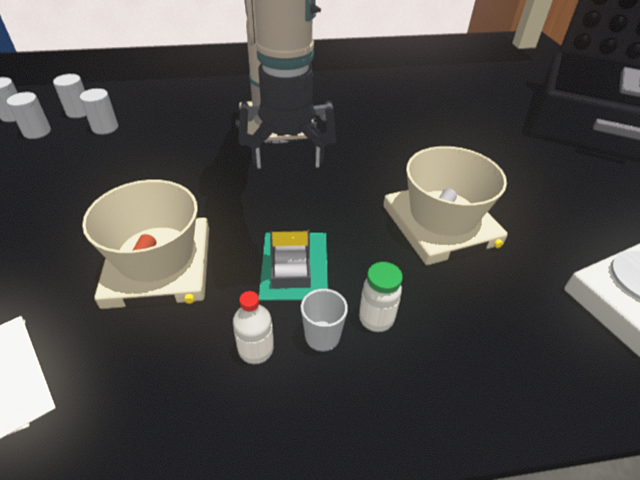

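The scene view shows the fingers at (257,155) and (318,155), straddling the line of the bar below at (290,240). I'll descend and grip.

```bash
python3 -m handwheel '{"delta_pos":[[0.6,0,30],[0,0,30],[0,0,30],[0,0,30],[0,0,20],[0,0,20],[0,0,12],[0,0,10],[0,0,0]],"twist":[0,0,0,0,0,0,0,0,0]}' 1 60
python3 -m handwheel '{"delta_pos":[[0,0,0],[0,0,0],[0,0,0],[0,0,0],[0,0,0],[0,0,0]],"twist":[0,0,0,0,0,0]}' 0 60
python3 -m handwheel '{"delta_pos":[[0,0,-2],[0,0,-4],[0,0,-6],[0,0,-10],[0,0,-10],[0,0,0]],"twist":[0,0,0,0,0,0]}'
python3 g.py 0.569 -0.0243 0.1
python3 - <<'E'
from h import *
im,d=snap('scene');cv2.imwrite('pics/s2.png',cv2.resize(im[130:320,180:420,::-1],None,fx=3,fy=3))
E
```

```text
time_s: 4.05
tool_pos: [0.5683, -0.0221, 0.0675]
tcp_rot: [3.141, -0.002, 3.048]
wrist_force: [-0.6, -0.5, 0.1]
gripper_width: 0.0854
gripper_force: 0.0
time_s: 4.65
tool_pos: [0.5693, -0.0237, 0.0693]
tcp_rot: [-3.141, 0.001, 3.046]
wrist_force: [-3.0, -3.1, 6.4]
gripper_width: 0.0732
gripper_force: 73.4
time_s: 5.25
tool_pos: [0.5703, -0.0229, 0.1021]
tcp_rot: [3.141, 0.004, 3.046]
wrist_force: [0.0, -0.2, -7.8]
gripper_width: 0.0729
gripper_force: 72.6
t 5.25 tcp [ 0.5703 -0.0229  0.1021] rpy [180.    0.2 174.5] F [ 0.  -0.2 -7.8] w 0.0729 gf 72.6
delta mm [ 1.2 -1.5  2.1] twist None
```

View pics/s2.png

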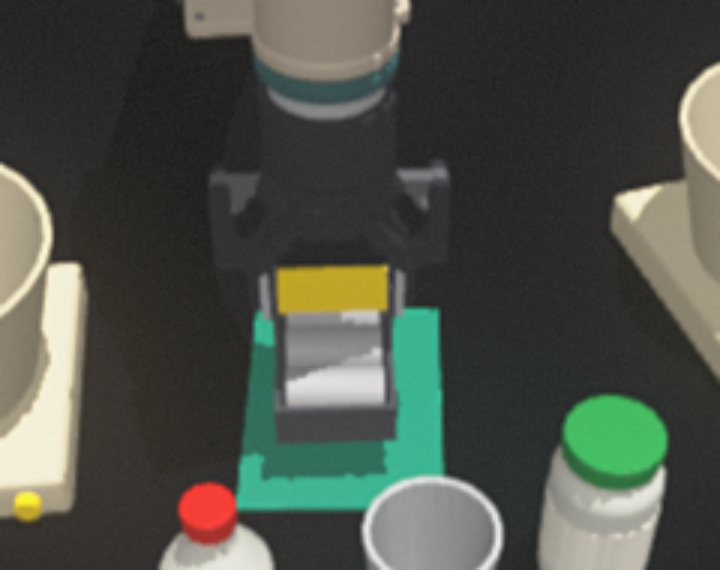

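Lifted level, with the load steady at about 7.8 N. Now I carry it over the left (grey) hopper.

```bash
python3 -m handwheel '{"delta_pos":[[0,0,-10],[0,0,-20],[0,0,-25],[0,0,-25],[0,0,-25],[0,0,-25],[0,0,-15],[0,0,-8],[0,0,0]],"twist":[0,0,0,0,0,0,0,0,0]}'
python3 -m handwheel '{"delta_pos":[[2,8,0],[4,16,0],[5,24,0],[6,30,0],[6,30,0],[6,30,0],[6,30,0],[6,30,0],[6,30,0],[6,30,0],[6,30,0],[4,24,0],[3,14,0],[1,6.7,0],[0,0,0],[0,0,0],[0,0,0]],"twist":[0,0,0,0,0,0,0,0,0,0,0,0,0,0,0,0,0]}'
python3 g.py 0.5358 0.3147 0.255 174.5
python3 - <<'E'
from h import *
im,d=snap('scene');cv2.imwrite('pics/s3.png',cv2.resize(im[60:280,300:560,::-1],None,fx=2.5,fy=2.5))
E
```

```text
time_s: 6.2
tool_pos: [0.5692, -0.0229, 0.2543]
tcp_rot: [3.141, 0.002, 3.046]
wrist_force: [0.8, -0.4, -7.5]
gripper_width: 0.073
gripper_force: 73.6
time_s: 7.9
tool_pos: [0.5345, 0.3125, 0.2532]
tcp_rot: [-3.14, 0.0, 3.044]
wrist_force: [0.5, 0.7, -8.4]
gripper_width: 0.0727
gripper_force: 73.2
t 7.9 tcp [0.5345 0.3125 0.2532] rpy [-179.9    0.   174.4] F [ 0.5  0.7 -8.4] w 0.0727 gf 73.2
delta mm [-1.1  2.3 -1.8] twist -0.10276152481424106
```

View pics/s3.png

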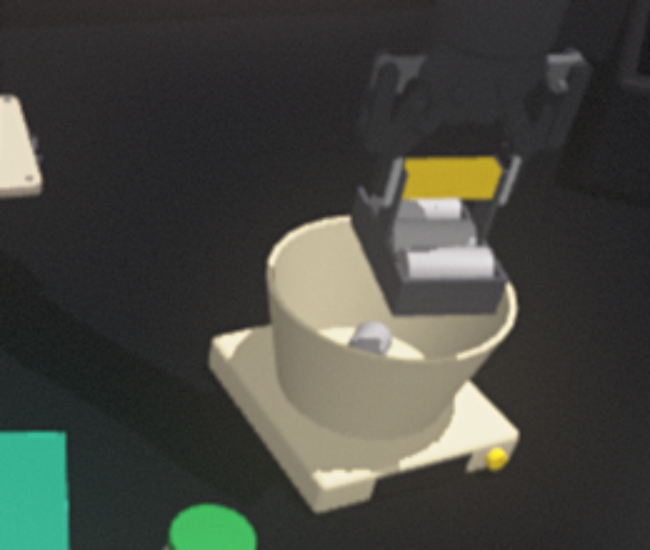

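The tray hangs level over the hopper, back wall toward the camera (455,290 in the crop), and the grey core is visible below. I'll descend to just above the rim, then to contact.

```bash
python3 -m handwheel '{"delta_pos":[[0,1,10],[0,1,15],[0,0,12],[0,0,6],[0,0,0],[0,0,0]],"twist":[0,0,0,0,0,0]}'
python3 -m handwheel '{"delta_pos":[[0,0,2],[0,0,2],[0,0,2],[0,0,0]],"twist":[0,0,0,0]}'
python3 g.py 0.5358 0.3147 0.2
```

```text
time_s: 8.55
tool_pos: [0.5344, 0.3167, 0.2104]
tcp_rot: [3.141, 0.0, 3.046]
wrist_force: [-0.0, 0.6, -7.9]
gripper_width: 0.0731
gripper_force: 73.1
time_s: 8.95
tool_pos: [0.5342, 0.3168, 0.2053]
tcp_rot: [3.141, 0.001, 3.047]
wrist_force: [-3.0, -0.6, -0.7]
gripper_width: 0.0736
gripper_force: 74.2
t 8.95 tcp [0.5342 0.3168 0.2053] rpy [180.    0.  174.6] F [-3.  -0.6 -0.7] w 0.0736 gf 74.2
delta mm [-1.8 -2.   5.3] twist None
```

Contact came at TCP z = 0.205, as predicted. I start the tilt along an arc about the rim contact.

```bash
python3 -m handwheel '{"delta_pos":[[3.1,0,1.9],[3.1,0,2],[3,0,2.1],[2.9,0,2.2],[2.8,0,2.4],[2.7,0,2.5],[2.6,0,2.6],[2.4,0,2.7],[0,0,0]],"twist":[0,0,0,0,0,0,0,0,0]}'
python3 g.py 0.5358 0.3147 0.2
python3 - <<'E'
from h import *
im,d=snap('scene');cv2.imwrite('pics/s4.png',cv2.resize(im[60:280,300:560,::-1],None,fx=2.5,fy=2.5))
E
```

```text
time_s: 9.85
tool_pos: [0.5136, 0.319, 0.1879]
tcp_rot: [3.139, 0.005, 3.046]
wrist_force: [-1.5, -2.0, 5.5]
gripper_width: 0.0731
gripper_force: 77.7
t 9.85 tcp [0.5136 0.319  0.1879] rpy [179.9   0.3 174.5] F [-1.5 -2.   5.5] w 0.0731 gf 77.7
delta mm [-22.6  -2.1 -12. ] twist None
```

View pics/s4.png

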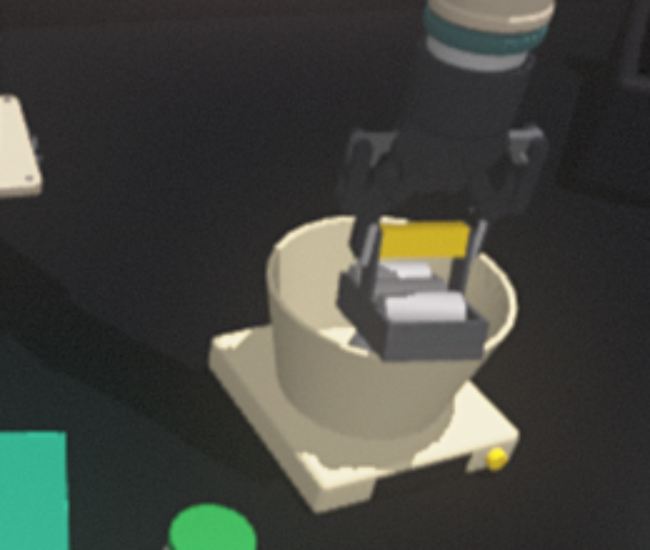

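The tray is tipping about the bar with low forces (5.5 N). I continue to about 45°.

```bash
python3 -m handwheel '{"delta_pos":[[3,0,3.8],[2.8,0,3.9],[2.7,0,4],[2.4,0,4.2],[2.2,0,4.3],[1.9,0,4.5],[1.3,0,3.5],[1,0,3.4],[0,0,0],[0,0,0]],"twist":[0,0,0,0,0,0,0,0,0,0]}'
python3 g.py 0.5358 0.3147 0.2
python3 - <<'E'
from h import *
im,d=snap('scene');cv2.imwrite('pics/s5.png',cv2.resize(im[60:280,300:560,::-1],None,fx=2.5,fy=2.5))
E
```

```text
time_s: 10.9
tool_pos: [0.4956, 0.3209, 0.1568]
tcp_rot: [3.139, 0.003, 3.046]
wrist_force: [-4.7, -2.8, 12.3]
gripper_width: 0.0731
gripper_force: 83.9
t 10.9 tcp [0.4956 0.3209 0.1568] rpy [179.9   0.2 174.5] F [-4.7 -2.8 12.3] w 0.0731 gf 83.9
delta mm [-40.8  -2.2 -43. ] twist None
```

View pics/s5.png

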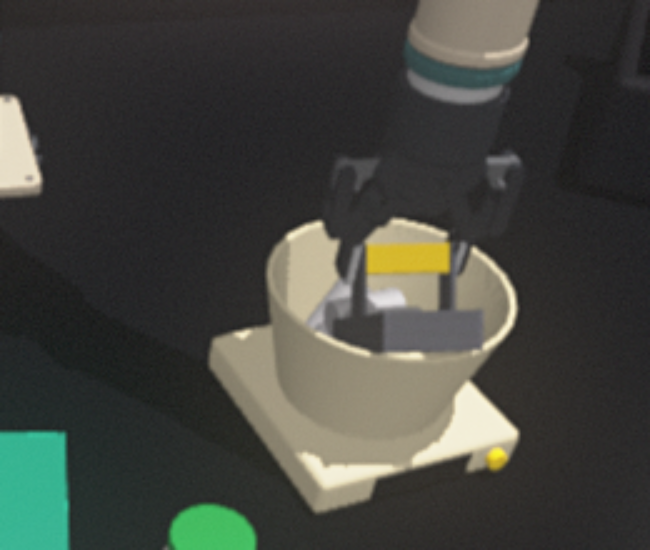

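It is now tilted about 45°, with one core leaving the lip (375,300). I lift slowly, holding the tilt, so the rest can clear.

```bash
python3 -m handwheel '{"delta_pos":[[0,0,-3],[0,0,-4],[0,0,-5],[0,0,-5],[0,0,-5],[0,0,-5],[0,0,-5],[0,0,-5],[0,0,-5],[0,0,-5],[0,0,0],[0,0,0],[0,0,0]],"twist":[0,0,0,0,0,0,0,0,0,0,0,0,0]}'
python3 g.py 0.5358 0.3147 0.2
python3 - <<'E'
from h import *
im,d=snap('scene');im2,d2=snap('top')
a=cv2.resize(im[60:280,300:560],(650,550));b=cv2.resize(im2[200:400,40:240],(550,550))
cv2.imwrite('pics/s6.png',cv2.resize(np.hstack([a,b])[...,::-1],(800,367)))
E
```

```text
time_s: 12.25
tool_pos: [0.4942, 0.3203, 0.2011]
tcp_rot: [-3.141, -0.0, 3.046]
wrist_force: [-0.4, -0.3, -4.9]
gripper_width: 0.0732
gripper_force: 81.9
t 12.25 tcp [0.4942 0.3203 0.2011] rpy [-180.    -0.   174.5] F [-0.4 -0.3 -4.9] w 0.0732 gf 81.9
delta mm [-41.9  -1.6   1.1] twist None
```

View pics/s6.png

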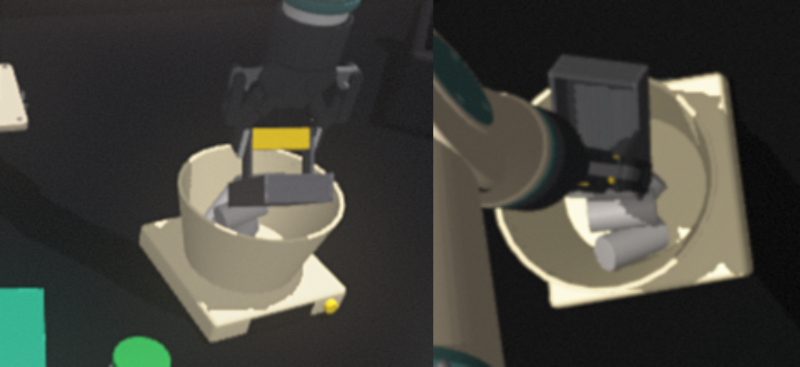

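The back of the tray is empty. The weight reading (4.9 N) is unclear, so I lift clear and check again.

```bash
python3 -m handwheel '{"delta_pos":[[0,0,-4],[0,0,-8],[0,0,-10],[0,0,-10],[0,0,-10],[0,0,-10],[0,0,-5],[0,0,-2],[0,0,0],[0,0,0],[0,0,0],[0,0,0]],"twist":[0,0,0,0,0,0,0,0,0,0,0,0]}'
python3 g.py 0.5358 0.3147 0.2
python3 - <<'E'
from h import *
im,d=snap('scene');im2,d2=snap('top')
a=cv2.resize(im[60:280,300:560],(650,550));b=cv2.resize(im2[200:400,40:240],(550,550))
cv2.imwrite('pics/s7.png',cv2.resize(np.hstack([a,b])[...,::-1],(800,367)))
print(monitor.get_state()['wrist_force'])
E
```

```text
time_s: 13.55
tool_pos: [0.4942, 0.3203, 0.2599]
tcp_rot: [-3.141, -0.001, 3.047]
wrist_force: [-1.0, -0.5, -5.6]
gripper_width: 0.073
gripper_force: 81.9
t 13.55 tcp [0.4942 0.3203 0.2599] rpy [-180.    -0.   174.6] F [-1.  -0.5 -5.6] w 0.073 gf 81.9
delta mm [-42.   -1.6  59.8] twist None
[-0.03536344 -0.71617069 -6.63389121]
```

View pics/s7.png

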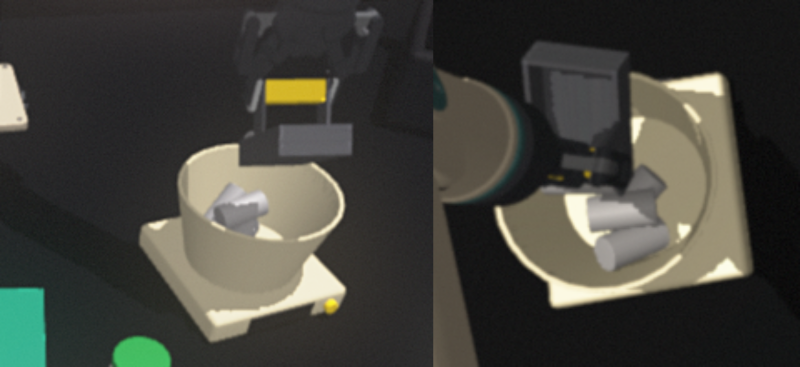

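Four cores should be in the hopper, but the arm hides some of them. I count them with the networks and depth, and measure the tilt.

```bash
cat > chk.py <<'E'
from h import *
C=np.array([.491,.319]);b=np.array([.9954,-.0958]);l=np.array([.0958,.9954])
for c in ('top','scene'):
    im,d=vision.snapshot(c);P=cloud(c,d)
    for q in ['core1','tray']:
        for r in spot_in(q,c):
            x0,y0,x1,y1=[int(v) for v in r['box']]; p=P[(y0+y1)//2,(x0+x1)//2]
            print(c,q,round(r['p'],2),(x0,y0,x1,y1),p.round(3))
    m=(np.hypot(*(np.moveaxis(P[...,:2],-1,0)-C[:,None,None]))<.15)&(d>0)&(P[...,2]>.15)&(P[...,2]<.3)
    B=((P[...,:2]-C)@b*1000);L=((P[...,:2]-C)@l*1000)
    for lo in range(-60,120,10):
        k=m&(abs(L)<22)&(B>=lo)&(B<lo+10)
        if k.sum()>3: print(lo,np.percentile(P[k][:,2]*1000,[10,50,90]).round(0),end=' | ')
    print()
E
python3 chk.py
```

```text
top core1 0.98 (121, 300, 162, 326) [0.468 0.315 0.107]
top core1 0.68 (129, 320, 167, 348) [0.435 0.304 0.096]
top core1 0.63 (371, 143, 412, 187) [ 0.734 -0.098  0.107]
top core1 0.5 (97, 297, 141, 303) [0.476 0.285 0.316]
top tray 0.64 (87, 225, 151, 307) [0.533 0.323 0.213]
-20 [205. 210. 213.] | -10 [212. 215. 247.] | 20 [198. 201. 203.] | 30 [203. 206. 211.] | 40 [211. 215. 219.] | 50 [219. 223. 228.] | 60 [228. 232. 235.] | 70 [236. 241. 276.] | 80 [264. 268. 274.] | 90 [254. 258. 262.] | 
scene core1 0.66 (429, 172, 462, 194) [0.476 0.312 0.103]
scene core1 0.57 (425, 173, 443, 190) [0.448 0.301 0.088]
scene core1 0.5 (259, 231, 329, 300) [ 0.571 -0.018  0.003]
scene tray 0.88 (445, 105, 515, 159) [ 1.172 -0.083  0.668]
scene tray 0.45 (130, 233, 158, 250) [ 0.537 -0.296  0.075]
0 [260. 282. 285.] | 10 [266. 273. 279.] | 20 [189. 230. 270.] | 30 [199. 200. 203.] | 40 [210. 211. 212.] | 50 [213. 214. 215.] | 60 [222. 224. 226.] | 70 [233. 236. 276.] | 80 [264. 270. 275.] | 90 [254. 258. 264.] | 100 [254. 255. 256.] |
```

The floor slope is about 41°, and the depth at the lip (b≈-15, z≈210, 33 mm above the floor plane), together with the weight, says one core is still held by the lip. I'll press on the rim again, with the tray farther back so the lip stays above the pile, and tip to about 55°.

```bash
python3 -m handwheel '{"delta_pos":[[-2,0,8],[-3,0,14],[-3,0,18],[-2,0,18],[-1.5,0,14],[0,0,8],[0,0,6],[0,0,0]],"twist":[0,0,0,0,0,0,0,0]}'
python3 -m handwheel '{"delta_pos":[[0,0,3],[0,0,3],[1.4,0,3],[1.4,0,3],[1.2,0,3.2],[1.2,0,3.2],[1,0,3],[0.7,0,3],[0,0,0],[0,0,0]],"twist":[0,0,0,0,0,0,0,0,0,0]}'
python3 g.py 0.5358 0.3147 0.2
```

```text
time_s: 14.75
tool_pos: [0.5123, 0.3175, 0.1755]
tcp_rot: [3.14, 0.011, 3.044]
wrist_force: [1.4, -1.6, -3.7]
gripper_width: 0.0729
gripper_force: 82.0
time_s: 15.75
tool_pos: [0.4981, 0.3205, 0.1508]
tcp_rot: [3.141, -0.0, 3.047]
wrist_force: [-2.9, -2.9, 6.2]
gripper_width: 0.0728
gripper_force: 85.8
t 15.75 tcp [0.4981 0.3205 0.1508] rpy [180.   -0.  174.6] F [-2.9 -2.9  6.2] w 0.0728 gf 85.8
delta mm [-38.   -2.2 -49.2] twist None
```

```bash
python3 chk.py
```

```text
top core1 0.92 (127, 321, 170, 346) [0.436 0.305 0.092]
top core1 0.58 (122, 305, 162, 323) [0.467 0.313 0.106]
top tray 0.8 (111, 229, 167, 291) [0.555 0.321 0.122]
-40 [277. 285. 289.] | -30 [269. 282. 297.] | -20 [228. 229. 232.] | -10 [164. 193. 228.] | 30 [269. 282. 294.] | 40 [277. 288. 299.] | 70 [176. 179. 180.] | 80 [172. 176. 179.] | 90 [164. 168. 171.] | 100 [159. 162. 163.] | 
scene core1 0.5 (425, 173, 435, 195) [0.483 0.276 0.109]
scene core1 0.45 (432, 177, 449, 190) [0.503 0.286 0.126]
scene tray 0.66 (437, 156, 495, 205) [0.445 0.377 0.081]
0 [173. 175. 176.] | 10 [166. 213. 243.] | 20 [162. 227. 239.] | 30 [265. 281. 297.] | 40 [266. 281. 296.] | 80 [173. 177. 180.] | 90 [164. 169. 173.] | 100 [158. 162. 165.] |
```

The back wall's face slopes about 34°, so the tilt is now about 55°. I lift and recheck the weight and contents.

```bash
python3 -m handwheel '{"delta_pos":[[0,0,-4],[0,0,-6],[0,0,-8],[0,0,-12],[0,0,-16],[0,0,-18],[0,0,-18],[0,0,-14],[0,0,-8],[0,0,-4],[0,0,0],[0,0,0],[0,0,0]],"twist":[0,0,0,0,0,0,0,0,0,0,0,0,0]}'
python3 g.py 0.5358 0.3147 0.2; python3 chk.py
python3 g.py 0.5358 0.3147 0.2
```

```text
time_s: 17.35
tool_pos: [0.4985, 0.3197, 0.2571]
tcp_rot: [-3.141, -0.001, 3.047]
wrist_force: [-0.0, 0.3, -3.0]
gripper_width: 0.0729
gripper_force: 84.4
t 17.35 tcp [0.4985 0.3197 0.2571] rpy [-1.799e+02 -1.000e-01  1.746e+02] F [-0.   0.3 -3. ] w 0.0729 gf 84.4
delta mm [-37.7  -1.4  57. ] twist None
top core1 0.85 (123, 320, 160, 338) [0.443 0.319 0.086]
top core1 0.85 (136, 298, 177, 321) [0.476 0.295 0.091]
top core1 0.84 (152, 264, 186, 296) [0.527 0.281 0.075]
top tray 0.73 (85, 214, 152, 286) [0.555 0.321 0.228]
20 [186. 187. 191.] | 30 [191. 195. 200.] | 40 [201. 206. 210.] | 50 [212. 217. 222.] | 60 [223. 228. 233.] | 70 [234. 240. 282.] | 80 [246. 280. 285.] | 90 [270. 274. 277.] | 100 [264. 267. 269.] | 
scene core1 0.75 (427, 173, 454, 192) [0.463 0.307 0.097]
scene core1 0.48 (430, 183, 455, 197) [0.485 0.305 0.092]
scene tray 0.81 (448, 106, 515, 166) [0.579 0.294 0.279]
0 [280. 281. 283.] | 10 [260. 275. 280.] | 20 [181. 269. 272.] | 30 [182. 188. 192.] | 40 [194. 198. 203.] | 50 [204. 209. 213.] | 60 [216. 220. 225.] | 70 [226. 232. 236.] | 80 [242. 281. 284.] | 90 [254. 274. 279.] | 100 [261. 267. 270.] | 
t 17.65 tcp [0.4989 0.3199 0.2577] rpy [-180.    -0.   174.6] F [-0.4  0.6 -3.7] w 0.0729 gf 84.4
delta mm [-37.3  -1.7  57.6] twist None
```

The weight is about 3 N, so the tray is empty. It still hangs tilted at about 47°, so I level it by pressing the front of its underside along the rim's outer side, with a softer grip.

```bash
python3 -m handwheel '{"delta_pos":[[-6,0,0],[-12,0,0],[-14,0,0],[-12,0,0],[-8,0,8],[-2,0,14],[0,0,12],[0,0,6],[0,0,0]],"twist":[0,0,0,0,0,0,0,0,0]}' 0 35
python3 g.py 0.553 0.313 0.215
python3 -m handwheel '{"delta_pos":[[0,0,2],[-4.5,0,-1],[-4.5,0,-1],[-4.5,0,-0.5],[-4.5,0,-0.5],[-5.5,0,0.2],[-5.5,0,0.4],[-5.5,0,0.5],[-5.5,0,0.6],[-5,0,1.2],[-5,0,1.5],[-4.5,0,1.7],[-4.5,0,2],[-4.5,0,2.3],[-4,0,2.4],[0,0,0],[0,0,0]],"twist":[0,0,0,0,0,0,0,0,0,0,0,0,0,0,0,0,0]}'
python3 g.py 0.62 0.307 0.205
python3 - <<'E'
from h import *
im,d=snap('top');P=cloud('top',d)
p=monitor.get_state()['tool_pos'][:2];b=np.array([.9954,-.0958]);l=np.array([.0958,.9954])
B=((P[...,:2]-p)@b*1000);L=((P[...,:2]-p)@l*1000)
for lo in range(-80,100,10):
    k=(abs(L)<25)&(B>=lo)&(B<lo+10)&(P[...,2]<.27)
    if k.sum()>3: print(lo,np.percentile(P[k][:,2]*1000,[10,50,90]).round(0),end=' | ')
E
```

```text
time_s: 18.55
tool_pos: [0.5512, 0.3146, 0.2161]
tcp_rot: [-3.14, -0.003, 3.047]
wrist_force: [-0.3, -0.1, -4.0]
gripper_width: 0.0734
gripper_force: 84.4
t 18.55 tcp [0.5512 0.3146 0.2161] rpy [-179.9   -0.2  174.6] F [-0.3 -0.1 -4. ] w 0.0734 gf 84.4
delta mm [-2.  -1.5  1.1] twist None
time_s: 20.25
tool_pos: [0.6204, 0.3092, 0.2088]
tcp_rot: [3.139, 0.001, 3.047]
wrist_force: [-2.9, -0.5, 5.6]
gripper_width: 0.073
gripper_force: 87.0
t 20.25 tcp [0.6204 0.3092 0.2088] rpy [1.799e+02 1.000e-01 1.746e+02] F [-2.9 -0.5  5.6] w 0.073 gf 87.0
delta mm [ 0.2 -2.3  3.8] twist None
-80 [39. 68. 73.] | -70 [39. 43. 61.] | -60 [57. 76. 96.] | -50 [ 96. 144. 147.] | -40 [143. 145. 148.] | -30 [ 34. 147. 149.] | -20 [  1. 148. 151.] | -10 [  0. 150. 152.] | 0 [ -2.   1. 149.] | 10 [-2.  1.  3.] | 20 [-1.  1.  4.] | 30 [ -2.   2. 158.] | 40 [ -0. 157. 159.] | 50 [ -1. 158. 161.] | 60 [ -0. 161. 187.] | 70 [-3.  1.  3.] | 80 [-2.  1.  4.] | 90 [-2.  1.  3.] |
```

About 9° is left. I press 8 mm more, lift, and measure again.

```bash
python3 -m handwheel '{"delta_pos":[[-2,0,2],[-2,0,2],[-2,0,2],[-2,0,2],[0,0,1],[0,0,0],[0,0,-5],[0,0,-12],[0,0,-18],[0,0,-12],[0,0,-5],[0,0,0],[0,0,0]],"twist":[0,0,0,0,0,0,0,0,0,0,0,0,0]}'
python3 - <<'E'
from h import *
from g import to
im,d=snap('top');P=cloud('top',d)
p=monitor.get_state()['tool_pos'][:2];b=np.array([.9954,-.0958]);l=np.array([.0958,.9954])
B=((P[...,:2]-p)@b*1000);L=((P[...,:2]-p)@l*1000)
k=(abs(L)<28)&(abs(B)<50)&(P[...,2]>.15)&(P[...,2]<.23)
q=np.c_[B[k],P[k][:,2]*1000];f=np.polyfit(q[:,0],q[:,1],1)
for _ in range(3):
    r=abs(q[:,1]-np.polyval(f,q[:,0]));q=q[r<max(3,np.median(r)*2)];f=np.polyfit(q[:,0],q[:,1],1)
print('slope deg',np.degrees(np.arctan(f[0])),f[1],len(q))
# walls top outline for centre & yaw
k=(P[...,2]>.17)&(P[...,2]<.235)&(abs(B)<80)&(abs(L)<45)
print(cv2.minAreaRect((P[k][:,:2]*1000).astype(np.float32)))
to(.5673,-.0155,.25,171.6)
for r in spot_in('core1','top'): 
    x0,y0,x1,y1=[int(v) for v in r['box']]; print(round(r['p'],2),(x0,y0,x1,y1),P[(y0+y1)//2,(x0+x1)//2].round(3))
E
```

```text
time_s: 21.6
tool_pos: [0.6275, 0.3075, 0.2484]
tcp_rot: [-3.141, -0.001, 3.047]
wrist_force: [-0.2, -0.3, -4.6]
gripper_width: 0.073
gripper_force: 86.4
slope deg 0.8386467397554482 191.50474913815037 1099
((626.6914672851562, 307.41339111328125), (75.8289794921875, 120.88728332519531), 84.44404602050781)
t 21.65 tcp [0.6273 0.3074 0.2481] rpy [-1.799e+02 -1.000e-01  1.746e+02] F [-0.2  0.8 -3.7] w 0.0731 gf 86.4
delta mm [  29.1 -327.2   -1.5] twist 2.9511895971431272
0.85 (123, 319, 159, 340) [0.443 0.32  0.082]
0.69 (146, 263, 183, 298) [0.527 0.29  0.073]
0.56 (137, 297, 175, 320) [0.478 0.295 0.09 ]
```

The tray is level to within 1°. Now I carry it back over the mat.

```bash
python3 -m handwheel '{"delta_pos":[[1,-8,0],[2,-16,0],[2,-24,0],[2.5,-30,0],[2.5,-30,0],[2.5,-30,0],[2.5,-30,0],[2.5,-30,0],[2.5,-30,0],[2.5,-30,0],[2.5,-30,0],[2,-24,0],[1.5,-10,0],[0.6,-5.2,0],[0,0,0],[0,0,0],[0,0,0]],"twist":[0,0,0,0,0,0,0,0,0,0,0,0,0,0,1.5,1.5,0]}'
python3 -m handwheel '{"delta_pos":[[0,0,15],[0,0,30],[0,0,30],[0,0,30],[0,0,25],[0,0,15],[0,0,8],[0,0,4],[0,0,0],[0,0,0]],"twist":[0,0,0,0,0,0,0,0,0,0]}'
python3 g.py 0.5673 -0.0155 0.067 171.6
python3 - <<'E'
from h import *
im,d=snap('top');P=cloud('top',d)
k=(P[...,2]>.04)&(P[...,2]<.075)&(abs(P[...,0]-.567)<.08)&(abs(P[...,1]+.0155)<.06)
print(cv2.minAreaRect((P[k][:,:2]*1000).astype(np.float32)),k.sum())
E
```

```text
time_s: 23.4
tool_pos: [0.5681, -0.0135, 0.249]
tcp_rot: [3.141, -0.0, 2.995]
wrist_force: [-0.3, 0.1, -4.0]
gripper_width: 0.0731
gripper_force: 86.3
time_s: 24.4
tool_pos: [0.5686, -0.0151, 0.0929]
tcp_rot: [3.141, 0.002, 2.994]
wrist_force: [-0.0, -0.6, -3.2]
gripper_width: 0.0733
gripper_force: 86.3
t 24.4 tcp [ 0.5686 -0.0151  0.0929] rpy [1.800e+02 1.000e-01 1.716e+02] F [-0.  -0.6 -3.2] w 0.0733 gf 86.3
delta mm [ 1.2 -0.6 25.9] twist -0.034618594339605124
((0.0, 0.0), (0.0, 0.0), 0.0) 0
```

```bash
python3 -m handwheel '{"delta_pos":[[1,0,6],[0,0,6],[0,0,4],[0,0,3],[0,0,2],[0,0,1],[0,0,0],[0,0,0]],"twist":[0,0,0,0,0,0,0,0]}' 
python3 -m handwheel '{"delta_pos":[[0,0,1],[0,0,1],[0,0,1],[0,0,0],[0,0,0]],"twist":[0,0,0,0,0]}'
```

```text
time_s: 25.25
tool_pos: [0.5669, -0.0151, 0.0702]
tcp_rot: [3.142, 0.0, 2.994]
wrist_force: [-0.1, 0.5, -3.7]
gripper_width: 0.0731
gripper_force: 86.3
time_s: 25.75
tool_pos: [0.5668, -0.0151, 0.067]
tcp_rot: [3.142, -0.0, 2.994]
wrist_force: [-0.0, 0.2, -3.0]
gripper_width: 0.0732
gripper_force: 86.3
```

```bash
python3 -m handwheel '{"delta_pos":[[0,0,1],[0,0,0.5],[0,0,0],[0,0,0]],"twist":[0,0,0,0]}'
python3 -m handwheel '{"delta_pos":[[0,0,1],[0,0,0.5],[0,0,0],[0,0,0]],"twist":[0,0,0,0]}'
```

```text
time_s: 26.15
tool_pos: [0.5672, -0.0152, 0.0661]
tcp_rot: [3.141, 0.001, 2.994]
wrist_force: [1.2, -0.5, 4.0]
gripper_width: 0.0733
gripper_force: 87.2
time_s: 26.55
tool_pos: [0.5678, -0.0153, 0.0656]
tcp_rot: [3.141, 0.002, 2.994]
wrist_force: [0.2, -1.7, 12.5]
gripper_width: 0.073
gripper_force: 88.4
```

It is seated on the mat. I ease the pressure, release, retreat upward and aside, then check everything.

```bash
python3 -m handwheel '{"delta_pos":[[0,0,-0.7],[0,0,-0.5],[0,0,0],[0,0,0]],"twist":[0,0,0,0]}'
python3 -m handwheel '{"delta_pos":[[0,0,0],[0,0,0],[0,0,0],[0,0,0],[0,0,0],[0,0,-3],[0,0,-6],[0,0,-12],[0,0,-20],[0,0,-30],[0,0,-40],[0,0,-40],[0,0,-30],[0,0,-10],[0,0,0]],"twist":[0,0,0,0,0,0,0,0,0,0,0,0,0,0,0]}' 1
python3 -m handwheel '{"delta_pos":[[0,-10,0],[0,-25,0],[0,-30,0],[0,-30,0],[0,-30,0],[0,-20,0],[0,-8,0],[0,0,0],[0,0,0]],"twist":[0,0,0,0,0,0,0,0,0]}'
python3 - <<'E'
from h import *
im,d=snap('top','end.png');P=cloud('top',d)
for n,lo,hi in [('walls',.015,.1),('bar',.07,.1)]:
    k=(P[...,2]>lo)&(P[...,2]<hi)&(abs(P[...,0]-.567)<.08)&(abs(P[...,1]+.0155)<.06)
    print(n,cv2.minAreaRect((P[k][:,:2]*1000).astype(np.float32)),np.median(P[k][:,2]))
for q in ['core1','ref_red','cup','bottle_red','bottle_green','tray']:
    for r in spot_in(q,'top')[:6]:
        x0,y0,x1,y1=[int(v) for v in r['box']]; print(q,round(r['p'],2),(x0,y0,x1,y1),P[(y0+y1)//2,(x0+x1)//2].round(3))
snap('scene')
for r in spot_in('core1','scene')[:6]: print('scene core',round(r['p'],2),np.round(r['box']))
a=cv2.imread('pics/end.png')[130:380,60:580]; h=cv2.resize(a[100:240,0:160],None,fx=3,fy=3)
cv2.imwrite('pics/fin.png',np.hstack([cv2.resize(a,(320,154)).repeat(1,0) if 0 else cv2.copyMakeBorder(cv2.resize(a,(320,154)),0,420-154,0,0,0),h]))
E
```

```text
time_s: 26.95
tool_pos: [0.5676, -0.0153, 0.0658]
tcp_rot: [3.141, 0.002, 2.994]
wrist_force: [1.0, -0.9, 6.5]
gripper_width: 0.0727
gripper_force: 87.3
time_s: 28.45
tool_pos: [0.5676, -0.0151, 0.2585]
tcp_rot: [3.141, 0.004, 2.994]
wrist_force: [-0.1, 0.8, 0.2]
gripper_width: 0.0852
gripper_force: 0.0
time_s: 29.35
tool_pos: [0.5442, -0.1651, 0.2555]
tcp_rot: [3.14, -0.002, 2.995]
wrist_force: [1.1, 0.9, -0.7]
gripper_width: 0.0858
gripper_force: 0.0
walls ((566.5467529296875, -14.856887817382812), (74.09410858154297, 120.61689758300781), 81.5842056274414) 0.07934740324668965
bar ((566.0999755859375, -14.823345184326172), (73.85140991210938, 24.02219009399414), 81.49502563476562) 0.08799585174431512
core1 0.87 (135, 299, 177, 322) [0.475 0.294 0.093]
core1 0.8 (123, 318, 157, 339) [0.444 0.321 0.083]
core1 0.71 (145, 265, 186, 297) [0.525 0.287 0.078]
cup 0.82 (307, 147, 349, 192) [0.754 0.011 0.003]
cup 0.38 (373, 142, 413, 186) [ 0.736 -0.101  0.108]
bottle_red 0.92 (371, 144, 415, 185) [ 0.736 -0.101  0.108]
bottle_red 0.62 (144, 263, 184, 296) [0.529 0.289 0.075]
bottle_green 0.6 (251, 155, 291, 204) [0.7   0.108 0.121]
tray 0.82 (315, 230, 363, 304) [ 0.559 -0.012  0.067]
tray 0.45 (373, 140, 412, 186) [ 0.736 -0.099  0.112]
scene core 0.76 [427. 176. 457. 192.]
scene core 0.68 [432. 184. 451. 197.]
```

View pics/fin.png

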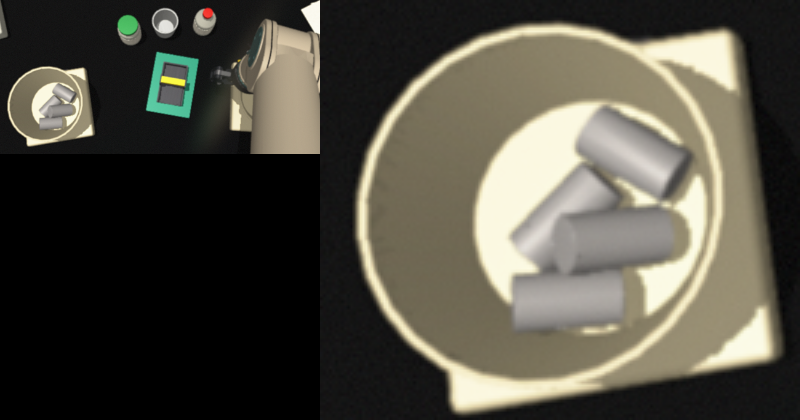

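The picture shows four grey cores in the left hopper, around (560-690, 110-330). The empty tray stands upright in the middle of the mat, about 1 mm off centre, and the bottles and cup have not moved.

```bash
python3 -c "
from plant import bot
print(bot.hand_in())"
```

```text
the job is handed in; nothing more can be done
None
```

Job handed in at about 29 s: all three grey cores are in the left hopper with the grey core, the empty tray is upright about 1 mm off the mat's centre, the bottles and cup have not moved, and the red core's hopper was never approached (the arm hid it in the final picture).

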